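# Clear the jar, then hold the board lift at the top of its cam

### The job

An amber jar stands where the lever of the board lift stage has to come down. Lift the jar out of the way and set it down upright, without dropping or tipping it, on the blue mat; then swing the red-knobbed lever over and down until it points level, where its cams lift the circuit board highest, and finish while still holding the lever steady at that point with the fingers, since its spring throws it back. Leave the dish, the spool and the eyepiece alone.

Things in the scene. Friction and masses are not known exactly. Their poses are not given: they have to be found in the camera images.
- stage: white board lift stage, fixed to the bench; origin on the bench straight below the lever hub, z up. The lever swings in its own x-z plane (y = 0), on the -x side. Base plate 120 x 200 x 12 mm spans x -60..60, y 0..200 mm; two bearing blocks up to 97 mm; above them an aluminium platform with a green circuit board spans x -55..55, y 40..165 mm, its top parts 114 mm above the bench when low and 124 mm when lifted
- lever_hub (a point): hinge point of the lever, 75 mm above the stage's origin; the hinge axis is the stage's y axis
- knob (a point): centre of the red knob at the lever's end, 120 mm from the hub: a cylinder 28 mm in diameter and 26 mm long, axis and flat ends along the stage's y, good to pinch across its flat ends or press from above. The steel lever bar (8 mm wide in y, 14 mm high) runs from it to the hub
- lever (a joint): angle of the lever (rad). 0: at its rest stop, standing almost upright (leaning 0.17 rad to the stage's -x), knob 193 mm above the bench. It grows as the knob swings over towards the stage's -x and down. 1.4: lever level, pointing along the stage's -x, knob 75 mm above the bench: highest lift. Beyond that, up to the stop at 1.75, the board sinks again. A spring pulls it back to 0; about 3 to 5 N at the knob moves it, and about 5 N down holds it level
- platform (a joint): lift of the platform (m): 0 with the lever at rest, about 0.010 at the highest point
- jar: closed amber jar with a white lid, loose, 44 mm in diameter, 80 mm tall, about 0.11 to 0.22 kg; origin at the centre of its underside, z up. It stands on the bench beneath the place where the knob comes down, too tall for the lever to pass
- mat: blue mat, fixed, 130 x 130 x 3 mm; origin at the centre of its underside, x and y along its sides; free of other things
- dish: steel dish of small parts, 90 x 120 x 18 mm; origin at the centre of its underside; bystander
- spool: orange spool, 56 mm in diameter, 42 mm tall; origin at the centre of its underside; bystander
- eyepiece: black microscope eyepiece standing on end, 42 mm in diameter, 50 mm tall; origin at the centre of its underside; bystander

How it is judged (in metres and radians):
On the way:
1. the jar stands upright on the blue mat, let go, with the lever still at rest (x of jar in the frame of mat between -0.05 and 0.05 m and y of jar in the frame of mat between -0.05 and 0.05 m and height (world z) of jar below 0.008 m and angle between jar's own z axis and vertical below 0.1 rad and linear speed of jar below 0.03 m/s and contact force between the fingers and jar below 0.1 N and value of joint lever below 0.3 rad), for 0.2 s.
At the end, for the whole second after the job is handed in: The jar stands upright (within 0.1 rad), at rest and let go on the blue mat, its centre within 50 mm of the mat's centre along each side; the lever is held still at its highest lift, 1.40 rad within 0.14 rad (8 degrees), by the fingers, which press on it with more than 1 N (x of jar in the frame of mat between -0.05 and 0.05 m and y of jar in the frame of mat between -0.05 and 0.05 m and height (world z) of jar below 0.008 m and angle between jar's own z axis and vertical below 0.1 rad and linear speed of jar below 0.03 m/s and contact force between the fingers and jar below 0.1 N and value of joint lever between 1.26 and 1.54 rad and value of joint platform above 0.0085 m and velocity of joint lever between -0.1 and 0.1 rad/s and contact force between the fingers and lever above 1 N); the arm keeps its last pose, push and grip.
It fails at once if the jar is tipped over 0.5 rad (angle between jar's own z axis and vertical above 0.5 rad).
It fails at once if the jar is let go in the air (height (world z) of jar above 0.02 m and contact force between the fingers and jar below 0.01 N).
It fails at once if the dish is moved more than 30 mm (distance of dish from where it was at the start of the episode above 0.03 m).
It fails at once if the spool is moved more than 30 mm (distance of spool from where it was at the start of the episode above 0.03 m).
It fails at once if the eyepiece is moved more than 30 mm (distance of eyepiece from where it was at the start of the episode above 0.03 m).
It also fails if it takes over 56 s, if anything falls off the work surface, if the arm or the gripper's body presses on something with over 40 N, if the wrist force passes 120 N, or if a joint passes its speed limit or range.

### The arm

A 6-joint arm with a two-finger parallel gripper is mounted at the origin on the work surface. World frame = base frame: x ahead of the robot, y to its left, z up, the work surface at z = 0. Lengths are in m, angles in degrees, forces in N, time in s.
With the tool pointing down it reaches from about 0.4 to 0.825 m from the base axis. Payload 7 kg.
Tool frame: the origin (TCP) lies midway between the tips of the shut fingers; the grasp point (between the pads) lies 19 mm behind it; z points along the fingers, y is the direction in which the jaws open and shut (so a half turn about z gives the same grasp; the last joint's range is limited). The gripper opens to 88 mm and grips with 3 to 60 N. Pads are 19 mm wide; open, the fingers measure 130 mm over their backs; the gripper's body (78 mm by 193 mm) begins 47 mm behind the grasp point.
Start: joints at [16.507, 20.546, 0.682, 0, -70.136, -16.507], TCP at [0.675, -0, 0.227] pointing down, gripper open.
Joint ranges: [-176.03, 176.03], [-82.01, 121.73], [-58.28, 71.71], [-173.87, 95.51], [-174.79, -0.11], [-173.66, 173.66]. Speed limits (degrees/s): [136.94, 136.94, 172.46, 180, 180, 180].

### API

Orientations are given as a 3x3 rotation matrix whose columns are the frame's x, y, z axes.
In Python, from rig import robot gives the robot as it stands. Calls block until the motion is done:
- robot.goto(position, orientation): joint-space move of the TCP to a pose.
- robot.servo_line(position, ori=None, speed=0.15): straight line of the TCP; ori=None keeps the orientation; speed is the mean speed in m/s.
- robot.movej(angles): joint-space move.
- robot.move_gripper(opening): opening from 0.0 (shut) to 1.0 (fully open); the grip force is fixed at half the most; returns when the fingers have stopped.
- robot.dwell(seconds).
- robot.ik(position, orientation): joint angles nearest the present ones, or None.
- robot.grab_frame(name): name is "scene" or "side" or "wrist"; returns (picture, depth): 420x560x3 uint8, red, green, blue; 420x560 float32, m along the optical axis (not along the pixel's ray), 0 where there is no reading.
- robot.camera_info(name): a dict with "vfov" (degrees; the focal length in pixels is half the picture's height over the tangent of half this angle, whatever the lens; pixels are square), "cx", "cy" (the principal point, pixels), "view" (4x4, takes a point from world to camera coordinates); the wrist camera has in their place "T_tool_cam" (4x4, takes a point from camera to tool coordinates, whose origin is the TCP and whose axes are the flange's). Camera axes: x right, y down, z forward; pixel columns grow to the right and rows downward; lengths in m; the calibration is good to about 2 mm. A picture is of the moment at which its call begins: read the wrist's pose just before it. camera_info takes no time and is no camera call.
A pose or a line that the arm cannot do raises robot.Unreachable and nothing moves.
- robot.job_done(): hands the job in, once; it reports no verdict.
Readings, each from a call of its own:
- robot.read_t(): time.
- robot.read_qpos(): joint angles.
- robot.read_qvel(): joint speeds.
- robot.read_effort(): joint torques, N m.
- robot.read_position(): TCP position.
- robot.read_tcp_rot(): TCP orientation.
- robot.read_force(): force on the tool from outside, world axes, zero at the start.
- robot.read_ft_torque(): the same for the moment, N m.
- robot.read_grip_width(): opening from 0.0 (shut) to 1.0 (fully open).
Only numpy, scipy, OpenCV 4.12 (cv2) and the standard library are available. Lean on these libraries where they do the work, as an engineer would, in place of code of your own. Each camera call takes 0.05 s, during which the arm holds its last target. There are 200 camera calls.

## Working session

There is one attempt and no reset: what is moved stays moved. The work goes in short steps, each a Python script; the robot and the scene stay as the last script left them, time stands still between calls to the robot, and variables do not carry over. Pictures are saved under pics/ and viewed, about 8 in all and at most 12, crops included, and the job is handed in when it is done.

```bash
mkdir -p pics
cat > h.py <<'E'
import numpy as np, cv2
from rig import robot
def cam(name):
    pos,R=np.array(robot.read_position()),np.array(robot.read_tcp_rot())
    im,d=robot.grab_frame(name); ci=robot.camera_info(name)
    f=im.shape[0]/2/np.tan(np.radians(ci['vfov'])/2)
    if name=='wrist':
        T=np.eye(4);T[:3,:3]=R;T[:3,3]=pos;T=T@np.array(ci['T_tool_cam'])
    else: T=np.linalg.inv(np.array(ci['view']))
    v,u=np.mgrid[:im.shape[0],:im.shape[1]]
    P=np.stack([(u-ci['cx'])/f*d,(v-ci['cy'])/f*d,d],-1)@T[:3,:3].T+T[:3,3]
    P[d==0]=np.nan
    return im,d,P
def save(n,im): cv2.imwrite('pics/'+n,im[...,::-1])
E
python3 - <<'E'
from h import *
a=cam('scene');b=cam('side')
save('scene.png',a[0]);save('side.png',b[0])
np.savez('s.npz',si=a[0],sp=a[2],di=b[0],dp=b[2]);print(robot.read_t())
E
```

```text
0.1
```

View pics/scene.png

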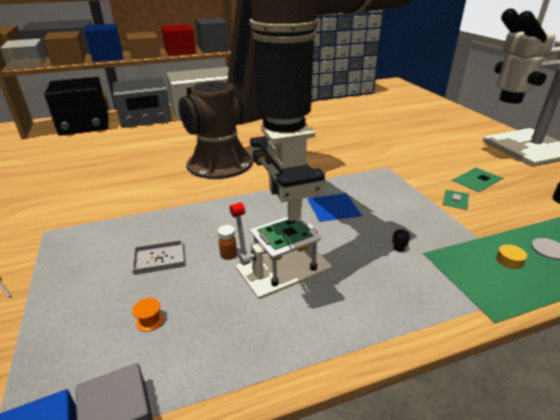

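View pics/side.png

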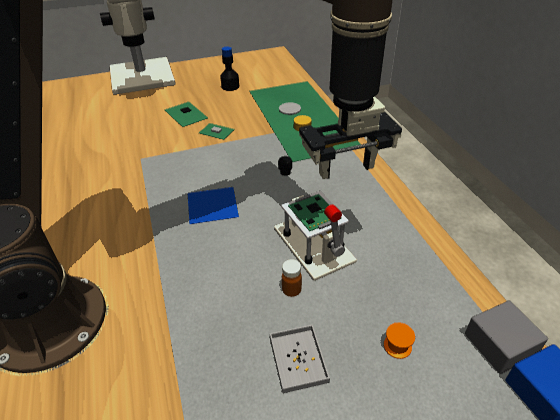

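Scene: jar at (228,243), knob (238,210), mat (335,206), dish (160,257), spool (148,313), eyepiece (401,239). Side: jar (291,278), knob (333,212), mat (213,205).

Run:
```python
from h import *
z=np.load('s.npz')
for i,p,n in(('si','sp','scene'),('di','dp','side')):
    im=z[i];P=z[p];hsv=cv2.cvtColor(im,cv2.COLOR_RGB2HSV).astype(int);H,S,V=hsv[...,0],hsv[...,1],hsv[...,2]
    X,Y,Z=P[...,0],P[...,1],P[...,2]
    ws=(X>.3)&(X<.95)&(abs(Y)<.5)
    def rep(k,m):
        m=m&ws; q=P[m]
        print(n,k,m.sum(),'med',np.median(q,0).round(3),'lo',np.percentile(q,3,axis=0).round(3),'hi',np.percentile(q,97,axis=0).round(3))
        return q
    rep('knob',((H<4)|(H>176))&(S>200)&(V>120)&(Z>.12))
    q=rep('mat',(H>100)&(H<125)&(S>150)&(Z<.03)&(Z>-.02))
    r=cv2.minAreaRect((q[:,:2]*1000).astype(np.float32));print(r)
    rep('orange',(H>4)&(H<14)&(S>200)&(V>150)&(Z>.005))
    j=rep('jar amber',(H>2)&(H<16)&(S>100)&(V<170)&(Z>.01)&(Z<.075)&(abs(Y)<.35))
    q=rep('lid',(S<40)&(V>150)&(Z>.07)&(Z<.087)&(np.hypot(X-np.median(j[:,0]),Y-np.median(j[:,1]))<.04))
    q=rep('plate',(S<60)&(V>140)&(Z>.006)&(Z<.018)); 
    q=rep('pcb',(H>50)&(H<85)&(S>100)&(Z>.1)&(Z<.125));r=cv2.minAreaRect((q[:,:2]*1000).astype(np.float32));print(r)
    q=rep('plat',(Z>.095)&(Z<.125)&(X<.75));r=cv2.minAreaRect((q[:,:2]*1000).astype(np.float32));print(r,cv2.boxPoints(r).round())
    for nm,uv in (('eyep',(401,239) if n=='scene' else (285,165)),('dish',(160,257) if n=='scene' else (300,360))): print(nm,P[uv[1],uv[0]].round(3))
```

```text
scene knob 91 med [ 0.619 -0.081  0.203] lo [ 0.611 -0.093  0.196] hi [ 0.625 -0.07   0.207]
scene mat 982 med [0.415 0.252 0.003] lo [0.351 0.19  0.001] hi [0.475 0.313 0.006]
((584.0842895507812, -57.295196533203125), (336.0946960449219, 848.0067138671875), 15.224710464477539)
scene orange 53 med [ 0.686 -0.298  0.041] lo [ 0.646 -0.321  0.005] hi [ 0.696 -0.273  0.043]
scene jar amber 428 med [ 0.536 -0.104  0.028] lo [ 0.525 -0.309  0.011] hi [ 0.689 -0.076  0.06 ]
scene lid 133 med [ 0.52  -0.094  0.08 ] lo [ 0.5   -0.11   0.077] hi [ 0.534 -0.076  0.082]
scene plate 1895 med [0.631 0.005 0.012] lo [ 0.49  -0.225  0.009] hi [0.681 0.114 0.017]
scene pcb 668 med [0.621 0.021 0.11 ] lo [ 0.581 -0.016  0.108] hi [0.654 0.069 0.113]
((616.015869140625, 24.317211151123047), (79.7411880493164, 94.2152328491211), 7.549309730529785)
scene plat 1835 med [0.627 0.013 0.109] lo [ 0.569 -0.076  0.097] hi [0.671 0.086 0.114]
((616.0632934570312, 9.046943664550781), (112.95479583740234, 184.95860290527344), 10.584537506103516) [[544.  90.]
 [578. -92.]
 [689. -71.]
 [655. 110.]]
eyep [0.661 0
[... 467 characters left out ...]
.316  0.011] hi [ 0.667 -0.094  0.058]
side lid 207 med [ 0.514 -0.093  0.08 ] lo [ 0.497 -0.109  0.077] hi [ 0.53  -0.075  0.082]
side plate 898 med [ 0.582 -0.061  0.012] lo [ 0.427 -0.315  0.007] hi [0.678 0.101 0.018]
side pcb 681 med [0.6   0.025 0.11 ] lo [ 0.568 -0.025  0.107] hi [0.643 0.07  0.113]
((609.9132690429688, 23.531482696533203), (83.78874206542969, 102.12127685546875), 8.84543228149414)
side plat 1661 med [0.602 0.018 0.109] lo [ 0.556 -0.079  0.098] hi [0.66  0.08  0.115]
((612.6200561523438, 8.6082763671875), (110.66326904296875, 185.38755798339844), 9.1153564453125) [[543.  91.]
 [573. -92.]
 [682. -74.]
 [653. 109.]]
eyep [0.635 0.309 0.04 ]
dish [ 0.471 -0.266  0.008]
```

```bash
cat >> h.py <<'E'
def Rz(deg):  # tool down, jaws along stage-y-like direction at yaw deg
    a=np.radians(deg); y=np.array([-np.sin(a),np.cos(a),0]); z=np.array([0,0,-1.])
    R0=np.array(robot.read_tcp_rot())
    if y@R0[:,1]<0: y=-y
    return np.stack([np.cross(y,z),y,z],1)
E
python3 - <<'E'
from h import *
print(np.round(robot.read_tcp_rot(),2),np.round(robot.camera_info('wrist')['T_tool_cam'],3))
robot.servo_line([.66,0,.31]); robot.goto([.47,-.10,.28],Rz(9))
im,d,P=cam('wrist');save('w1.png',im);np.savez('w1.npz',im=im,P=P)
Z=P[...,2];X=P[...,0];Y=P[...,1]
m=(Z>.074)&(Z<.088)&(np.hypot(X-.517,Y+.093)<.05);q=P[m];print(m.sum(),cv2.minEnclosingCircle((q[:,:2]*1000).astype(np.float32)),np.median(q,0))
hsv=cv2.cvtColor(im,cv2.COLOR_RGB2HSV)
m=((hsv[...,0]<5)|(hsv[...,0]>175))&(hsv[...,1]>180)&(Z>.17);q=P[m];
if len(q): print('knob',len(q),q.min(0),q.max(0))
print(robot.read_qpos(),robot.read_t())
E
```

```text
[[-0. -1. -0.]
 [-1.  0. -0.]
 [ 0.  0. -1.]] [[ 0.001 -0.967 -0.256  0.069]
 [ 1.     0.001  0.    -0.001]
 [-0.    -0.256  0.967 -0.159]
 [ 0.     0.     0.     1.   ]]
1026 ((516.2781982421875, -92.13997650146484), 19.97450065612793) [ 0.51494637 -0.0923082   0.08095862]
knob 71 [ 0.42176212 -0.16463227  0.2872283 ] [ 0.48348065 -0.03723055  0.38723057]
[ 1.15276053e+01  1.57149729e-02 -1.79051656e+01  4.09828511e-03
 -7.21079143e+01 -9.24472596e+01] 2.0667
```

View pics/w1.png

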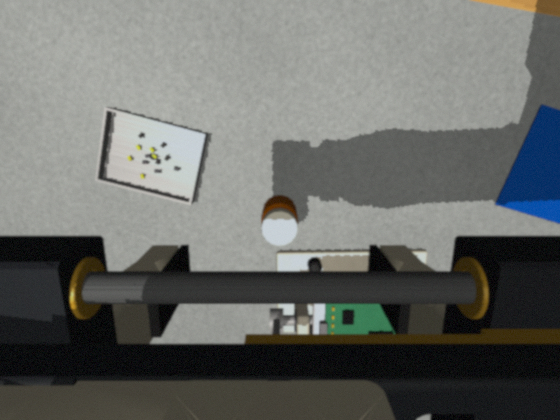

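The jar lid is at (279,225) in the wrist view, with clear space on both sides for the fingers. The stage edge is below it and the dish is at (155,155).

Run:
```python
from h import *
robot.goto([.516,-.092,.20],Rz(9))
robot.servo_line([.516,-.092,.03],speed=.1)
robot.move_gripper(0.0)
print('w',robot.read_grip_width()*88,robot.read_force())
robot.servo_line([.516,-.092,.06],speed=.05); print('w',robot.read_grip_width()*88,robot.read_force())
robot.servo_line([.50,-.095,.23],speed=.12)
print('w',robot.read_grip_width()*88,robot.read_force(),robot.read_position())
robot.goto([.413,.252,.23],Rz(9))
im,d,P=cam('wrist');save('w2.png',im)
b,_,Pb=cam('side');save('side2.png',b)
print('w',robot.read_grip_width()*88,robot.read_t(),robot.read_qpos())
hsv=cv2.cvtColor(b,cv2.COLOR_RGB2HSV)
m=(hsv[...,0]>100)&(hsv[...,0]<125)&(hsv[...,1]>150)&(abs(Pb[...,2])<.02)&(np.hypot(Pb[...,0]-.41,Pb[...,1]-.25)<.12)
q=np.load('s.npz');
for i,p in(('si','sp'),('di','dp')):
    h=cv2.cvtColor(q[i],cv2.COLOR_RGB2HSV);P=q[p]
    m=(h[...,0]>100)&(h[...,0]<125)&(h[...,1]>150)&(abs(P[...,2])<.02)&(np.hypot(P[...,0]-.41,P[...,1]-.25)<.12)
    print(cv2.minAreaRect((P[m][:,:2]*1000).astype(np.float32)))
```

```text
w 43.496354569724105 [-0.17706225  0.21607563  0.31309728]
w 43.48751768450412 [ 0.19117462 -1.28726305 -1.37328838]
w 43.35439818546931 [-0.38520971  0.006083   -1.53222995] [ 0.49964701 -0.09500283  0.22924498]
w 43.75015454091008 8.925 [ 5.46359336e+01  2.11489665e+00 -2.23524130e+01  3.61647612e-03
 -6.55441712e+01 -1.35720611e+02]
((409.2103576660156, 253.84390258789062), (126.03324127197266, 128.56504821777344), 82.48182678222656)
((405.041259765625, 254.85687255859375), (134.593505859375, 129.238525390625), 82.71611785888672)
```

View pics/side2.png

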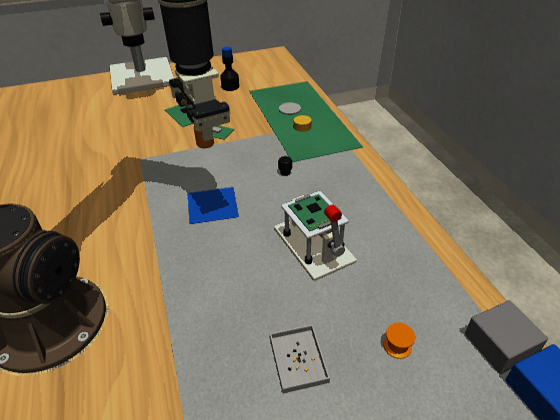

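The jar at (204,135) is in the gripper and upright. The mat at (213,205) is clear and the lever is still at rest.

Run:
```python
from h import *
c=[.409,.254]
robot.servo_line(c+[.05],speed=.1); robot.dwell(.3); f0=robot.read_force()[2]
z=.042
while z>.030:
    z-=.001; robot.servo_line(c+[z],speed=.02)
    if robot.read_force()[2]-f0>1.0: break
print(z,f0,robot.read_force(),robot.read_position())
robot.move_gripper(.85); robot.dwell(.4)
robot.servo_line(c+[.18],speed=.1)
robot.servo_line(c+[.30],speed=.15)
print(robot.read_t())
robot.goto([.50,-.08,.30],Rz(9)); robot.dwell(.2)
b,_,P=cam('side');save('side3.png',b);
X,Y,Z=P[...,0],P[...,1],P[...,2]
m=(Z>.07)&(Z<.095)&(np.hypot(X-.409,Y-.254)<.06);print('lid',m.sum(),np.median(P[m],0))
h=cv2.cvtColor(b,cv2.COLOR_RGB2HSV)
m=((h[...,0]<4)|(h[...,0]>176))&(h[...,1]>200)&(h[...,2]>100)&(Z>.12)&(np.hypot(X-.61,Y+.082)<.06);q=P[m];print('knob',q.min(0),q.max(0),np.median(q,0))
print(robot.read_t())
```

```text
0.031999999999999994 -0.4401433457113334 [-2.79462772 -2.33758496 11.81585051] [0.40915587 0.25406186 0.03289834]
17.75
lid 164 [0.40607766 0.24651071 0.08167421]
knob [ 0.59344183 -0.09423209  0.19503975] [ 0.61982722 -0.06957947  0.20862944] [ 0.60289119 -0.08412745  0.20448805]
19.3
```

View pics/side3.png

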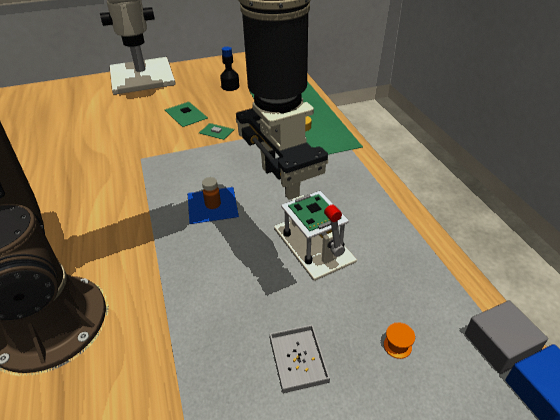

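The jar stands upright on the mat at (211,195). The knob is still at rest at (333,212), so I'll pinch it next and swing the lever in an arc.

Run:
```python
from h import *
k=np.array([.609,-.082,.193]); R=Rz(9); a=np.radians(9); xs=np.array([np.cos(a),np.sin(a),0])
robot.goto([k[0],k[1],.27],R); robot.move_gripper(.6)
robot.servo_line(k-[0,0,.019],speed=.08)
robot.move_gripper(0.)
print('w',robot.read_grip_width()*88,robot.read_force(),robot.read_t())
ez=np.array([0,0,1.]); hub=k-[0,0,.019]+.12*np.sin(.17)*xs-.12*np.cos(.17)*ez
for t in np.linspace(0,1.4,29)[1:]:
    p=hub+.12*(-np.sin(.17+t)*xs+np.cos(.17+t)*ez)
    robot.servo_line(p,speed=.04); f=np.array(robot.read_force())
    if round(t/.05)%4==0: print(round(t,2),f.round(1),robot.read_grip_width()*88)
    if np.linalg.norm(f)>45: print('stop',t,f);break
robot.dwell(.3)
print(robot.read_position(),robot.read_force(),robot.read_t())
for n in('scene','side'):
    im,_,P=cam(n);save(n+'4.png',im)
    h=cv2.cvtColor(im,cv2.COLOR_RGB2HSV);X,Y,Z=P[...,0],P[...,1],P[...,2]
    m=((h[...,0]<4)|(h[...,0]>176))&(h[...,1]>200)&(h[...,2]>60)&(Z>.04)&(Z<.25)&(np.hypot(X-.56,Y+.09)<.1);q=P[m]
    if len(q):print('knob',len(q),q.min(0),q.max(0))
    m=(h[...,0]>50)&(h[...,0]<85)&(h[...,1]>100)&(Z>.1)&(Z<.135)&(X>.55)&(X<.68);print('pcb z',m.sum(),np.median(Z[m]))
    m=(Z>.07)&(Z<.095)&(np.hypot(X-.409,Y-.254)<.06);print('lid',m.sum(),np.median(P[m],0))
```

```text
w 25.9386841882436 [-2.09890704  5.46139903  1.72011949] 22.3583
0.2 [4.7 4.7 1.7] 26.00638186679651
0.4 [2.5 5.4 4.7] 25.855998061592437
0.6 [-0.2  3.9  8. ] 26.145702237203416
0.8 [-1.7  3.3  7.6] 25.98435836158821
1.0 [-3.7  2.5  7.3] 25.545913903771712
1.2 [-4.5  0.4  6.8] 25.674693540598373
1.4 [-6.9  0.6  6.6] 25.649485150021608
[ 0.50785452 -0.09828713  0.0554349 ] [-6.15347615 -0.12267132  6.73170516] 31.0583
knob 68 [ 0.50934776 -0.10867956  0.08349119] [ 0.52785241 -0.08388833  0.09993449]
pcb z 698 0.12011828886238862
lid 125 [0.41579072 0.2494293  0.08223843]
pcb z 421 0.11963245343513951
lid 161 [0.40683764 0.24810775 0.08159441]
```

View pics/scene4.png

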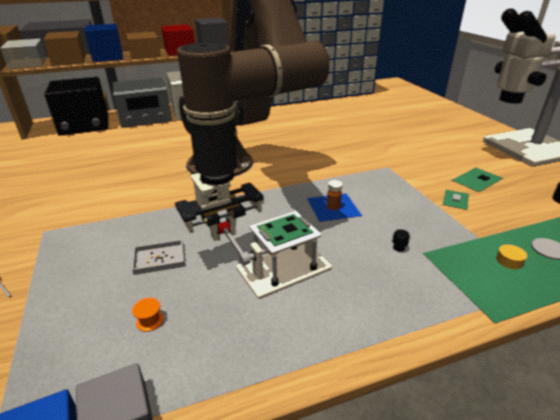

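View pics/side4.png

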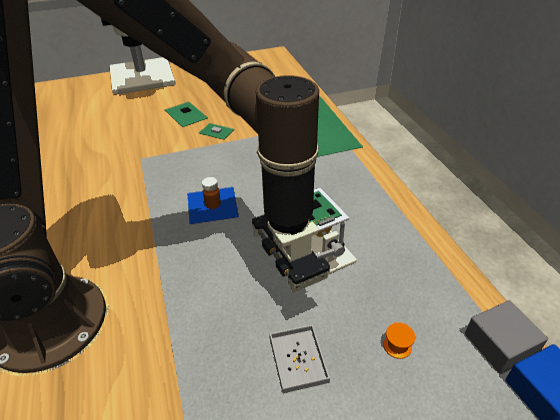

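The lever is down with the knob pinched at (224,227), and the board is about 10 mm higher. The jar is upright on the mat at (334,194). The knob's top may read slightly high, so I'll measure it more closely.

Run:
```python
from h import *
im,_,P=cam('scene')
h=cv2.cvtColor(im,cv2.COLOR_RGB2HSV);X,Y,Z=P[...,0],P[...,1],P[...,2]
m=((h[...,0]<4)|(h[...,0]>176))&(h[...,1]>180)&(h[...,2]>50)&(Z>.04)&(Z<.25)&(np.hypot(X-.56,Y+.09)<.1);q=P[m]
print(len(q),np.percentile(q,[3,25,50,75,97],axis=0).round(4)); print(np.argwhere(m).min(0),np.argwhere(m).max(0))
save('crop5.png',cv2.resize(im[195:285,190:320],None,fx=6,fy=6,interpolation=cv2.INTER_CUBIC))
# bar/axis projection: predicted knob centre & hub pixels for angles
ci=robot.camera_info('scene');f=210/np.tan(np.radians(ci['vfov'])/2);V=np.array(ci['view'])
a=np.radians(9);xs=np.array([np.cos(a),np.sin(a),0]);hub=np.array([.629,-.079,.075])
for t in(1.25,1.4,1.55):
    for r in (.12,.06,0):
        p=V@np.r_[hub+r*(-np.sin(.17+t)*xs+np.cos(.17+t)*np.array([0,0,1])),1]
        u=f*p[0]/p[2]+ci['cx'];v=f*p[1]/p[2]+ci['cy'];print(t,r,'crop px',((u-190)*6).round(),((v-195)*6).round())
```

```text
85 [[ 0.5109 -0.109   0.0835]
 [ 0.5166 -0.1048  0.0913]
 [ 0.5208 -0.099   0.095 ]
 [ 0.5238 -0.0896  0.0973]
 [ 0.5285 -0.0841  0.1008]]
[221 218] [232 229]
1.25 0.12 crop px 195.0 176.0
1.25 0.06 crop px 254.0 274.0
1.25 0 crop px 320.0 379.0
1.4 0.12 crop px 197.0 211.0
1.4 0.06 crop px 255.0 291.0
1.4 0 crop px 320.0 379.0
1.55 0.12 crop px 202.0 248.0
1.55 0.06 crop px 258.0 310.0
1.55 0 crop px 320.0 379.0
```

View pics/crop5.png

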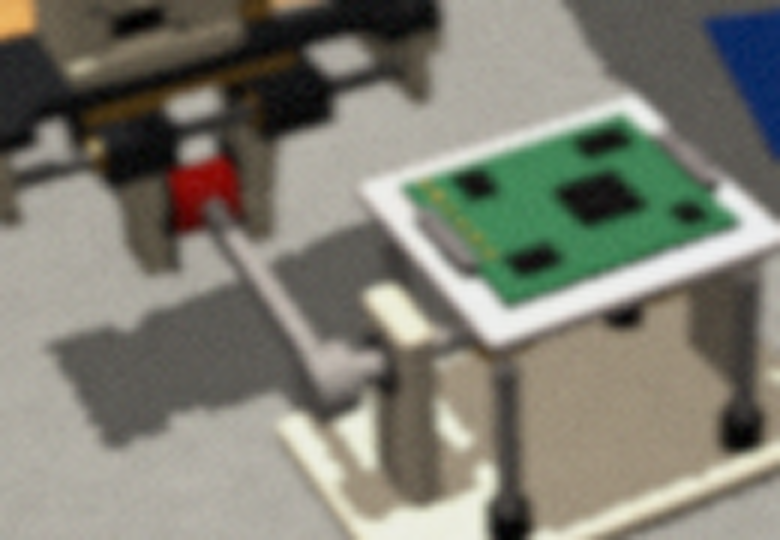

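In the crop the knob is at (206,195) and the hub at (328,377). That puts the lever near 1.33 rad: in range, but short of centre. I'll lower it about 7 mm.

Run:
```python
from h import *
def look():
    im,_,P=cam('scene');h=cv2.cvtColor(im,cv2.COLOR_RGB2HSV);X,Y,Z=P[...,0],P[...,1],P[...,2]
    m=((h[...,0]<4)|(h[...,0]>176))&(h[...,1]>180)&(h[...,2]>50)&(Z>.04)&(Z<.25)&(np.hypot(X-.56,Y+.09)<.1);q=P[m]
    g=(h[...,0]>50)&(h[...,0]<85)&(h[...,1]>100)&(Z>.1)&(Z<.135)&(X>.55)&(X<.68)
    print(len(q),np.percentile(q,[3,50,97],axis=0)[:,2].round(4),'px',np.argwhere(m).mean(0).round(1),'pcb',np.mean(Z[g]).round(4),robot.read_t(),np.round(robot.read_force(),1),np.round(robot.read_position(),4)); return im
look()
p=np.array(robot.read_position())
robot.servo_line(p-[0,0,.007],speed=.02); robot.dwell(.5); look()
robot.dwell(1.); im=look()
save('crop6.png',cv2.resize(im[195:285,190:320],None,fx=6,fy=6,interpolation=cv2.INTER_CUBIC))
```

```text
84 [0.0841 0.0946 0.0998] px [226.1 223.2] pcb 0.1203 31.2583 [-6.1  0.6  6. ] [ 0.5078 -0.0983  0.0554]
83 [0.0784 0.0886 0.0938] px [228.1 223.2] pcb 0.1203 32.35 [-3.3  2.3  5.9] [ 0.5076 -0.0984  0.0489]
85 [0.0776 0.0892 0.0933] px [228.2 223.2] pcb 0.1203 33.4 [-3.   2.9  5.3] [ 0.5076 -0.0983  0.0489]
```

View pics/crop6.png

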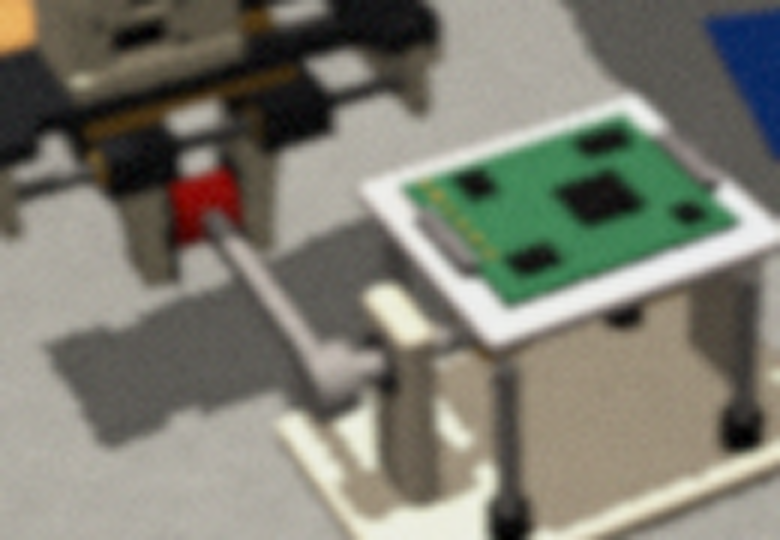

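The knob followed to (206,207) and is steady. The slope matches about 1.39 rad and the board is still at full lift, so I'll hand in.

```bash
python3 -c "
from rig import robot
robot.job_done()"
```

```text
the job is handed in; nothing more can be done
```

I moved the jar onto the blue mat, brought the lever down level, and handed the job in at about 33 s (limit 56 s) with the knob still pinched in the fingers. `job_done` gives no verdict, so these are my own last checks:

- **Jar:** It stands upright and let go on the mat. The cameras put its lid within about 10 mm of the mat's centre (limit 50 mm). I saw this in the pictures before the final lever adjustment, and the arm did not go near it after that.
- **Lever:** After the first swing, the picture showed it about 0.07 rad short of level, although the gripper position said it was there. I lowered it 7 mm, and the slope then matched about 1.39 rad. The knob height still reads about 5 mm high (top at 93 mm, 89 expected), which would mean about 1.36 rad. Both are inside the 1.26–1.54 band.
- **Board and hold:** The board rose about 10 mm. Two looks 1 s apart showed no drift, and the wrist read about 5–6 N up from the spring.
- **Bystanders:** The dish, spool and eyepiece looked unmoved in the pictures after the swing; I did not measure them again.

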